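Slide a pipe hanger round a bent coolant pipe and bolt it in

ROBOT

A 7-joint arm with a two-finger parallel gripper is mounted at the origin on the work surface. World frame = base frame: x ahead of the robot, y to its left, z up, the work surface at z = 0. Lengths are in m, angles in rad, forces in N, time in s.
With the tool pointing down it reaches from about 0.4 to 0.85 m from the base axis. Payload 4.5 kg.
Tool frame: the origin (TCP) lies midway between the tips of the shut fingers; the grasp point (between the pads) lies 19 mm behind it; z points along the fingers, y is the direction in which the jaws open and shut (so a half turn about z gives the same grasp; the last joint's range is limited). The gripper opens to 88 mm and grips with 3 to 60 N. Pads are 18 mm wide; open, the fingers measure 123 mm over their backs; the gripper's body (75 mm by 187 mm) begins 45 mm behind the grasp point.
Start: joints at [-1.194, 0.689, -0.195, 1.565, 0.157, 0.902, -0.215], TCP at [0.21, 0.589, 0.239] pointing down, gripper open.
Joint ranges: [-3.01, 3.01], [-0.46, 2.08], [-1.47, 1.51], [0.13, 2.56], [-1, 4.14], [0.04, 2.09], [-2.66, 2.66]. Speed limits (rad/s): [2.57, 2.57, 3.14, 3.14, 3.14, 3.14, 3.14].

INTERFACE

Orientations are given as a unit quaternion [x, y, z, w].
In Python, from plant import r, viewer gives the robot as it stands.
- The arm moves only by the tool play_rows, never from a script. Its argument "commands" is a list of rows, each an object with "delta_rot": the turn, a rotation vector about the tool's x, y, z normalised to -1 to 1, where 1 is pi rad, a list of three; "travel": the shift along the tool's x, y, z normalised to -1 to 1, where 1 is 15 cm, a list of three; "gripper": the opening, from -1 (shut) to 1 (fully open). In form: [{"delta_rot": [wx, wy, wz], "travel": [x, y, z], "gripper": gripper}, ...]. A call has 1 to 12 rows; each row is the pose to reach, as a shift and turn from the pose commanded when the call began, along the tool's axes at that moment, turning the shorter way round; what a row does not reach only later rows make up. A row lasts 1/8 s, in which the tool goes at most 62.5 mm and 10.7 degrees, less where a joint would pass 70% of its speed; a pose out of reach is approached as far as the arm can. A call with a number of a shift or a turn outside -1 to 1 is refused whole. A call with a gripper value outside its range is refused whole. The fingers move at their own pace and stop on an object; "force" is the grip in N (left out, the last holds). Time passes only in rows, so rows that repeat a pose let the fingers close. It gives the time, the measured TCP pose, the force and the opening at its end, in the units of the state.
- r.get_state(): the state, without advancing time (a new reading comes with each control period).
- viewer.snapshot(name): name is "side" or "top" or "wrist"; returns a dict with "color" (384x512x3 uint8, red, green, blue), "z_map" (384x512 float32, m along the optical axis (not along the pixel's ray), 0 where there is no reading), "fx", "fy", "cx", "cy" (pixels), "distortion" ([k1, k2, p1, p2, k3] as OpenCV has them; the pictures are not rectified), "origin" and "attitude" of the camera in the world. Camera axes: x right, y up, looking along -z (the intrinsics and any distortion apply to the point x, -y, -z); pixel columns grow to the right and rows downward; lengths in m; the calibration is good to about 2 mm. A picture is of the moment at which its call begins.
- r.finish_job(): hands the job in, once; it reports no verdict.
Trained networks look in the newest picture that a camera, given by its name, has taken for a name from the list of things; names that differ only in an ending like _2 or _b are one class to them, and where a whole thing is asked for, a point or a joint stands for the part that bears it (a point fixed in the world has none). Each returns a list of dicts, best first, with "conf" (0 to 1); they miss things now and then, are a little off and sometimes report something else, mostly with a low value. They report only what shows in the picture. A call takes as long as a camera call. They do not tell look-alikes from the thing itself.
- viewer.outline_of(camera, label): "pixels" (384x512 bool, what is visible of it) and "at" ([column, row] in pixels, amid what is visible of it).
- viewer.pinpoint(camera, label): "at" ([column, row] in pixels: a listed point, or the origin of a listed thing).
The state is a dict: "clock": time; "q": joint angles; "qd": joint speeds; "joint_torque": joint torques, N m; "tool_pos": TCP position; "eef_rot": TCP orientation; "contact_force": force on the tool from outside, world axes, zero at the start; "moment": the same for the moment, N m; "opening": opening from 0.0 (shut) to 1.0 (fully open).
Only numpy, scipy, OpenCV 4.12 (cv2) and the standard library are available. Lean on these libraries where they do the work, as an engineer would, in place of code of your own. Each camera call takes 0.05 s, during which the arm holds its last target. There are 200 camera calls.

TASK

On the blue assembly jig, pull the green-knobbed bolt fully back, then slide the yellow pipe hanger along the bent copper pipe, round both bends, until it rests against the red stop. Push the bolt fully home again so that the hanger is trapped between bolt and stop, and let go of everything with the hanger hanging upright, its orange tab on top. Leave the other things on the bench and jig where they are.

Things in the scene. Friction and masses are not known exactly. Their poses are not given: they have to be found in the camera images.
- jig: Blue steel plate 240 (its x) by 340 (its y) by 12 mm thick, fixed to the bench; origin under the plate's centre at bench height, z up. It carries a rigid level copper-coloured pipe, 10 mm diameter, its centre line 120 mm above the bench, with corner points (jig x, y in mm) (60,150), (60,30), (-60,-30), (-60,-150), both corners rounded to 30 mm centre-line radius.
- pipe_start (a point): Start of the pipe's centre line, jig (60,150,120) mm; axes as the jig's. The pipe is held only at its two ends, by grey clamp heads on posts at jig (60,141) and (-60,-141): heads 36 x 30 mm, tops 138 mm above the bench.
- bend1 (a point): Corner point of the pipe's first bend, jig (60,30,120) mm, where the straight centre lines would meet; the pipe cuts the corner with a 30 mm radius. Axes as the jig's.
- bend2 (a point): Corner point of the pipe's second bend, jig (-60,-30,120) mm, where the straight centre lines would meet; the pipe cuts the corner with a 30 mm radius. Axes as the jig's.
- stop (a point): Centre of the working face of the red stop, a fixed disc of 15 mm radius on the pipe's last leg, jig (-60,-120,120) mm; it is 6 mm thick, behind this point in jig -y. Axes as the jig's.
- seat (a point): Point on the jig at (-60,-113,115) mm in the jig's frame: the hanger's origin when it hangs against the red stop with its y axis along jig y. Axes as the jig's.
- hanger: Pipe hanger threaded on the pipe (cannot come off), about 160 g: yellow ring, outer radius 22, hole radius 10, 14 mm thick along its own y (the pipe's direction); origin at the ring's centre. Dark steel lug down to 44 mm below the origin keeps it upright. Hangs loosely, origin 5 mm under the pipe's centre line. Starts on the first leg (jig x = 60) with y along jig y; turns with the pipe at the bends.
- tab (a point): Good grip point on the hanger's orange upright tab, 48 mm above the ring's centre. The tab is 24 mm along the hanger's x, 10 mm along its y (along the pipe), from 20 to 66 mm above the ring's centre. Lifted 5 mm from hanging, the ring is centred on the pipe with 5 mm play all round.
- bolt (a joint): Sliding steel bolt (m). 0 = fully home (end stop): its bar crosses above the pipe's last leg at jig y -100 to -88, 6 mm behind a seated hanger, blocking the hanger's way. 0.060 = fully back (end stop), clear of the hanger. Grows towards jig +x; stays where left, about 2 N of friction. Bar 12 x 12 mm, its top 139.5 mm above the bench.
- bolt_knob (a point): Middle of the green upright knob on the bolt, 164.5 mm above the bench: round, 18 mm diameter, 45 mm tall, top at 184.5 mm. It lies at jig (30 mm + bolt value, -94 mm) and moves along jig x; best taken from above with the fingers either side along jig y, as the guide is beside it in -x.
- guide (a point): Top of the grey guide that the bolt slides in, jig (-4,-94,143) mm; 30 mm along jig x, 36 mm along jig y. Axes as the jig's.
- spare_collar: Brass collar, 40 mm diameter, 16 mm tall, standing loose on the jig plate; origin under its centre. Leave alone.
- spare_plug: Dark steel plug, 26 mm diameter, 22 mm tall, standing loose on the jig plate; origin under its centre. Leave alone.
- oil_jug: Blue oil jug with red cap, 64 x 100 x 200 mm tall, on the bench to the left; origin under its centre. Leave alone.
- additive: Grey bottle, 52 mm diameter, 170 mm tall, on the bench to the left; origin under its centre. Leave alone.
- oil_filter: White oil filter can, 76 mm diameter, 88 mm tall, on the bench to the right; origin under its centre. Leave alone.
- spanner: Steel spanner 180 mm long lying on the bench to the left; origin under its middle. Leave alone.
- clip_jar: Jar with black lid, 70 mm diameter, 80 mm tall, on the bench to the right; origin under its centre. Leave alone.
There are look-alikes about, which are no part of the job. Of the things like the hanger, leave any that is pink or white; of the rest the smaller one is meant.

How it is judged:
By the outcome, as a careful person would: the job done as asked, in the order asked, and still so for the second after the job is handed in, with the robot touching nothing.
It also fails if it takes over 58 s, if anything falls off the work surface, if the arm or the gripper's body presses on something with over 40 N, if the wrist force passes 120 N, or if a joint passes its speed limit or range.

## Working session

There is one attempt and no reset: what is moved stays moved. The work goes in short steps, Python scripts to look and compute and a tool call to move; the robot and the scene stay as the last step left them, time stands still between calls to the robot, and variables do not carry over. Pictures are saved under pics/ and viewed, about 8 in all and at most 12, crops included, and the job is handed in when it is done.

Besides the shell and the picture viewer there is one more tool, called after ">>>" as name([rows], argument=value, ...), one row to a line, values as JSON. play_rows: Moves the arm, as the interface text tells. Its arguments: {"type":"object","properties":{"commands":{"type":"array","items":{"type":"object","properties":{"delta_rot":{"type":"array","items":{"type":"number","minimum":-1,"maximum":1}},"travel":{"type":"array","items":{"type":"number","minimum":-1,"maximum":1}},"gripper":{"type":"number"}}}},"force":{"type":"number"}},"required":["commands"]}

```bash
mkdir -p pics && ls
cat > h.py <<'E'
import numpy as np,cv2
from scipy.spatial.transform import Rotation as R
from plant import r,viewer
def snap(n,f=None):
    s=viewer.snapshot(n)
    if f: cv2.imwrite('pics/'+f,s['color'][:,:,::-1])
    return s
def att(s):
    a=np.array(s['attitude']); return a if a.shape==(3,3) else R.from_quat(a).as_matrix()
def K(s): return np.array([[s['fx'],0,s['cx']],[0,s['fy'],s['cy']],[0,0,1.]])
def ray(s,uv):
    p=cv2.undistortPoints(np.array(uv,float).reshape(-1,1,2),K(s),np.array(s['distortion'],float)).reshape(-1,2)
    return np.c_[p[:,0],-p[:,1],-np.ones(len(p))]@att(s).T
def atz(s,uv,z):
    d=ray(s,uv);o=np.array(s['origin']);return o+d*((z-o[2])/d[:,2])[:,None]
def dep(s,uv):
    uv=np.array(uv,float).reshape(-1,2);i=uv.round().astype(int)
    return np.array(s['origin'])+ray(s,uv)*s['z_map'][i[:,1],i[:,0]][:,None]
def proj(s,P):
    c=(np.array(P,float).reshape(-1,3)-np.array(s['origin']))@att(s)
    c=c*[1,-1,-1]
    return cv2.projectPoints(c,np.zeros(3),np.zeros(3),K(s),np.array(s['distortion'],float))[0].reshape(-1,2)
E
python3 - <<'E'
from h import *
ims=[]
for n in ['top','side']:
    s=snap(n,n+'0.png');ims.append(s['color'][:,:,::-1]); print(n,s['origin'],att(s).round(2).tolist(),s['fx'])
    for l in ['jig','hanger','tab','bolt_knob','pipe_start','bend1','bend2','stop','guide','seat']:
        for d in viewer.pinpoint(n,l)[:3]:
            u=np.clip(d['at'],0,[511,383]); print(l,round(d['conf'],2),np.round(d['at'],1),dep(s,u).round(3)[0])
print(r.get_state())
E
```

```text
pics
top [0.26734166 0.01879787 1.44813711] [[-0.1, 0.97, -0.22], [-1.0, -0.1, 0.02], [-0.01, 0.22, 0.98]] 459.1870026191562
jig 0.56 [264.7 201.2] [ 0.556 -0.018  0.011]
hanger 0.57 [170.9 176.9] [0.662 0.274 0.03 ]
hanger 0.56 [252.7 127.7] [ 0.776 -0.003  0.096]
hanger 0.52 [181.2 217.3] [0.516 0.239 0.09 ]
tab 0.66 [233.5 182.9] [0.584 0.069 0.178]
tab 0.65 [167.5 172.5] [0.685 0.289 0.002]
tab 0.59 [176.3 210.1] [0.529 0.244 0.142]
bolt_knob 0.5 [290.  173.2] [ 0.595 -0.094  0.183]
bolt_knob 0.42 [119.4 227.8] [0.505 0.436 0.072]
pipe_start 0.55 [209.9 196.7] [0.56  0.143 0.136]
pipe_start 0.31 [309.6 203.4] [ 0.512 -0.145  0.132]
bend1 0.55 [245.7 178.5] [0.635 0.035 0.016]
bend1 0.55 [281.4 210.5] [ 0.501 -0.061  0.125]
bend1 0.46 [294.2 165.7] [ 0.657 -0.123  0.033]
bend2 0.55 [245.7 178.5] [0.635 0.035 0.016]
bend2 0.55 [281.4 210.5] [ 0.501 -0.061  0.125]
bend2 0.46 [294.2 165.7] [ 0.657 -0.123  0.033]
stop 0.72 [308.7 205.2] [ 0.511 -0.144  0.111]
guide 0.83 [293.5 185.1] [ 0.57  -0.104  0.139]
guide 0.67 [128.9 191.2] [0.604 0.387 0.125]
seat 0.76 [306.7 207.2] [ 0.521 -0
[... 1122 characters left out ...]
1, 'q': array([-1.19422397,  0.68910864, -0.19461067,  1.56527055,  0.15731929,
        0.90254584, -0.21512666]), 'qd': array([ 1.48568002e-03,  1.13651924e-03,  9.47292366e-05, -2.13129864e-04,
       -2.44389634e-04,  1.09333524e-03, -1.08394167e-03]), 'joint_torque': array([-6.77438129e-05, -5.27507544e+01, -1.26684241e+00, -1.53746045e+01,
       -5.18540014e-02, -5.95732363e-04,  1.73826948e-05]), 'tool_pos': array([0.21004733, 0.5886724 , 0.23874547]), 'eef_rot': array([1.70542331e-01, 9.85350350e-01, 2.67436923e-05, 5.89348676e-06]), 'contact_force': array([ 0.4583046 , -0.73988287,  0.43391559]), 'moment': array([-0.01548686, -0.03750032,  0.07107096]), 'opening': 1.002166419754255}
```

View pics/top0.png

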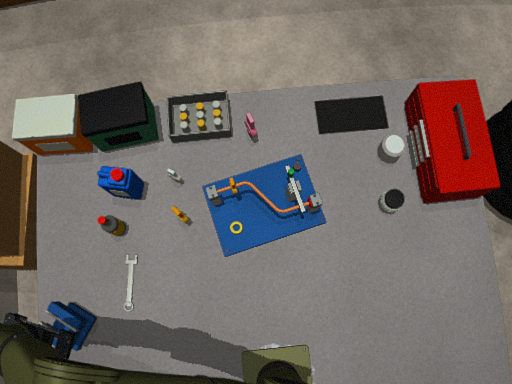

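View pics/side0.png

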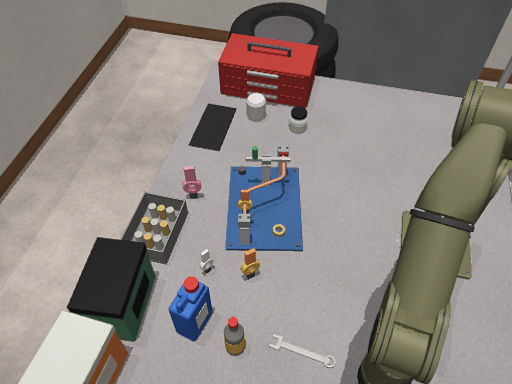

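```bash
cat >> h.py <<'E'
def arc():
    c=np.array([[60,150],[60,30],[-60,-30],[-60,-150.]]);out=[c[0]]
    for i in (1,2):
        a=(c[i-1]-c[i]);a/=np.linalg.norm(a);b=c[i+1]-c[i];b/=np.linalg.norm(b)
        th=np.arccos(a@b);t=30/np.tan(th/2);m=(a+b)/np.linalg.norm(a+b);ctr=c[i]+m*30/np.sin(th/2)
        p0=c[i]+a*t;p1=c[i]+b*t
        a0=np.arctan2(*(p0-ctr)[::-1]);d=(np.arctan2(*(p1-ctr)[::-1])-a0+np.pi)%(2*np.pi)-np.pi
        for k in np.linspace(0,1,12): out.append(ctr+30*np.array([np.cos(a0+k*d),np.sin(a0+k*d)]))
    out.append(c[3]);P=np.array(out)
    s=np.r_[0,np.cumsum(np.linalg.norm(np.diff(P,axis=0),axis=1))]
    q=np.arange(0,s[-1],1.);return np.c_[np.interp(q,s,P[:,0]),np.interp(q,s,P[:,1])]/1000
E
python3 - <<'E'
from h import *
from scipy.spatial import cKDTree
from scipy.optimize import least_squares
T=cKDTree(arc());sets=[];plates=[]
for n in ['top','side']:
    s=snap(n);hsv=cv2.cvtColor(s['color'],cv2.COLOR_RGB2HSV).astype(int);H,S,V=hsv[...,0],hsv[...,1],hsv[...,2]
    v,u=np.mgrid[:384,:512];uv=np.c_[u.ravel(),v.ravel()]
    P=dep(s,uv).reshape(384,512,3)
    box=(P[...,0]>.38)&(P[...,0]<.75)&(P[...,1]>-.22)&(P[...,1]<.2)
    c=box&(H>4)&(H<18)&(S>110)&(V>90)&(P[...,2]>.1)&(P[...,2]<.132)
    pl=box&(H>100)&(H<125)&(S>120)&(abs(P[...,2]-.012)<.008)
    g=box&(H>40)&(H<85)&(S>100)&(P[...,2]>.1)
    o=box&(H>8)&(H<30)&(S>120)&(P[...,2]>.135)
    w=np.argwhere(c)[:,::-1]; sets.append(atz(s,w,.12)[:,:2])
    q=atz(s,np.argwhere(pl)[:,::-1],.012)[:,:2].astype(np.float32)*1000
    (cx,cy),(ww,hh),an=cv2.minAreaRect(q);print(n,'plate',cx,cy,ww,hh,an,len(w))
    for nm,m in (('knob',g),('tab',o)): print(nm,m.sum(),P[m].mean(0).round(4),P[m].max(0).round(4),P[m].min(0).round(4))
    for d in viewer.pinpoint(n,'bolt_knob')[:1]: print('knob',atz(s,[d['at']],.1645))
    for d in viewer.pinpoint(n,'stop')[:1]: print('stop',atz(s,[d['at']],.12))
    for d in viewer.pinpoint(n,'guide')[:1]: print('guide',atz(s,[d['at']],.143))
def f(p,Q):
    c,sn=np.cos(p[2]),np.sin(p[2]);L=(Q-p[:2])@np.array([[c,-sn],[sn,c]]);return T.query(L)[0]
for Q in sets+[np.vstack(sets)]:
    b=least_squares(f,[.548,-.003,.25],args=(Q,),loss='soft_l1',f_scale=.003);print(b.x,np.median(f(b.x,Q)))
p=b.x;M=np.array([[np.cos(p[2]),-np.sin(p[2])],[np.sin(p[2]),np.cos(p[2])]])
for l in ([30,-94],[-60,-120],[-4,-94]): print(l,M@(np.array(l)/1000)+p[:2])
E
```

```text
top plate 547.8969116210938 -12.883758544921875 238.51565551757812 337.4226989746094 12.970890045166016 254
knob 40 [ 0.5991 -0.0962  0.1774] [ 0.6094 -0.0887  0.1885] [ 0.5934 -0.1036  0.1523]
tab 42 [0.5861 0.0736 0.17  ] [0.5996 0.0811 0.1847] [0.5779 0.0675 0.137 ]
knob [[ 0.59751131 -0.09950003  0.1645    ]]
stop [[ 0.51039012 -0.14515014  0.12      ]]
guide [[ 0.56964452 -0.09819634  0.143     ]]
side plate 550.5003662109375 -3.5507965087890625 236.31796264648438 337.3746643066406 12.878741264343262 167
knob 47 [ 0.6038 -0.0874  0.1666] [ 0.6107 -0.0835  0.186 ] [ 0.5982 -0.0959  0.1407]
tab 85 [0.5918 0.0814 0.1609] [0.6038 0.0872 0.1812] [0.5818 0.0725 0.1365]
knob [[ 0.49711698 -0.22294622  0.1645    ]]
stop [[ 0.51359661 -0.1268581   0.12      ]]
guide [[ 0.56322159 -0.10090743  0.143     ]]
[ 0.54873549 -0.01264877  0.2256124 ] 0.0020840932235695487
[ 0.55219925 -0.00684497  0.22493721] 0.002659178206053359
[ 0.54986807 -0.01051093  0.22494725] 0.00237660927017756
[30, -94] [ 0.60007941 -0.09545104]
[-60, -120] [ 0.51814631 -0.14087093]
[-4, -94] [ 0.56693601 -0.1030349 ]
```

>>> play_rows([
  {"delta_rot":[0,0,0],"travel":[-0.3,-0.25,-0.4],"gripper":0},
  {"delta_rot":[0,0,0],"travel":[-0.65,-0.55,-0.4],"gripper":0},
  {"delta_rot":[0,0,0],"travel":[-1,-0.85,-0.4],"gripper":0},
  {"delta_rot":[0,0,0],"travel":[-1,-0.85,-0.4],"gripper":0},
])

```text
clock: 2.0
tool_pos: [0.3108, 0.4146, 0.2992]
eef_rot: [0.173, 0.985, -0.001, 0.001]
contact_force: [0.2, 0.3, -0.5]
opening: 0.571
```

>>> play_rows([
  {"delta_rot":[0,0,0],"travel":[-0.33,-0.28,0],"gripper":0},
  {"delta_rot":[0,0,0],"travel":[-0.66,-0.57,0],"gripper":0},
  {"delta_rot":[0,0,0],"travel":[-1,-0.85,0],"gripper":0},
  {"delta_rot":[0,0,0],"travel":[-1,-0.85,0],"gripper":0},
])

```text
clock: 2.5
tool_pos: [0.4093, 0.2427, 0.2988]
eef_rot: [0.175, 0.985, -0.001, 0.001]
contact_force: [-0.3, -0.1, -0.9]
opening: 0.498
```

>>> play_rows([
  {"delta_rot":[0,0,-0.06],"travel":[-0.33,-0.28,0],"gripper":0},
  {"delta_rot":[0,0,-0.12],"travel":[-0.66,-0.57,0],"gripper":0},
  {"delta_rot":[0,0,-0.181],"travel":[-1,-0.85,0],"gripper":0},
  {"delta_rot":[0,0,-0.181],"travel":[-1,-0.85,0],"gripper":0},
])

```text
clock: 3.0
tool_pos: [0.507, 0.0734, 0.2985]
eef_rot: [-0.111, 0.994, -0.001, 0.0]
contact_force: [-1.0, -0.1, -0.2]
opening: 0.497
```

```bash
cat >> h.py <<'E'
from scipy.spatial import cKDTree
from scipy.optimize import least_squares
def look(f=None,p0=(.5495,-.008,.226)):
    s=snap('wrist',f);hsv=cv2.cvtColor(s['color'],cv2.COLOR_RGB2HSV).astype(int);H,S,V=hsv[...,0],hsv[...,1],hsv[...,2]
    v,u=np.mgrid[:384,:512];P=dep(s,np.c_[u.ravel(),v.ravel()]).reshape(384,512,3)
    box=(s['z_map']>0)&(P[...,0]>.38)&(P[...,0]<.75)&(P[...,1]>-.25)&(P[...,1]<.2)
    c=box&(H>4)&(H<18)&(S>110)&(V>90)&(P[...,2]>.115)&(P[...,2]<.13)
    print('cam',s['origin'],'copper',c.sum(),'z',np.percentile(P[c][:,2],[5,50,95]) if c.any() else '')
    Q=P[c][:,:2];T=cKDTree(arc())
    if len(Q)>100:
        def f_(p):
            a,b=np.cos(p[2]),np.sin(p[2]);return T.query((Q-p[:2])@np.array([[a,-b],[b,a]]))[0]
        b=least_squares(f_,p0,loss='soft_l1',f_scale=.002);print('jig',b.x,np.median(f_(b.x)))
    for nm,m in (('knob',box&(H>40)&(H<85)&(S>100)&(P[...,2]>.178)),('tab',box&(H>8)&(H<30)&(S>120)&(P[...,2]>.172)&(P[...,2]<.21))):
        if m.sum()>30:
            q=P[m];print(nm,m.sum(),np.median(q,0).round(4),cv2.minAreaRect((q[:,:2]*1000).astype(np.float32)),q[:,2].max())
    for l in ('stop','guide','bolt_knob','tab'):
        for d in viewer.pinpoint('wrist',l)[:2]:
            print(l,round(d['conf'],2),np.round(d['at']),dep(s,np.clip(d['at'],0,[511,383])).round(4))
    return s,P,H,S,V
E
python3 -c "
from h import *
look('w1.png')"
```

```text
cam [0.43035838 0.05677511 0.44341745] copper 2139 z [0.120156   0.12310604 0.12473292]
jig [ 0.55055161 -0.01065396  0.23631876] 0.0020581613787077195
knob 326 [ 0.6036 -0.0939  0.1829] ((604.7105712890625, -94.75301361083984), (16.31416130065918, 16.863262176513672), 68.77336883544922) 0.18524404985937326
tab 262 [0.5907 0.0756 0.1797] ((592.9823608398438, 75.5169677734375), (24.346725463867188, 9.328852653503418), 12.36296272277832) 0.1814106735863058
stop 0.71 [136. 128.] [[ 0.5208 -0.0907  0.0111]]
stop 0.63 [ 48. 133.] [[ 0.5207 -0.1348  0.1239]]
guide 0.56 [ 69. 194.] [[ 0.5732 -0.1046  0.138 ]]
bolt_knob 0.82 [ 64. 236.] [[ 0.6005 -0.0892  0.1722]]
tab 0.58 [414. 221.] [[0.5248 0.2371 0.1415]]
tab 0.56 [244. 256.] [[0.5818 0.0756 0.1774]]
```

View pics/w1.png

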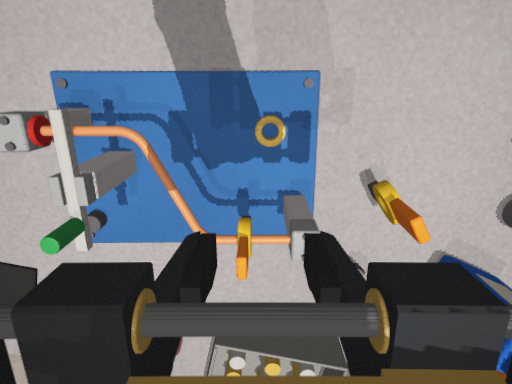

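>>> play_rows([
  {"delta_rot":[0,0,0],"travel":[-0.13,-0.35,0],"gripper":0},
  {"delta_rot":[0,0,0],"travel":[-0.26,-0.7,0],"gripper":0},
  {"delta_rot":[0,0,0],"travel":[-0.38,-1,0.1],"gripper":0},
  {"delta_rot":[0,0,0],"travel":[-0.38,-1,0.3],"gripper":0},
  {"delta_rot":[0,0,0],"travel":[-0.38,-1,0.3],"gripper":0},
])

```text
clock: 3.88
tool_pos: [0.5928, -0.0541, 0.2519]
eef_rot: [-0.114, 0.993, 0.001, -0.002]
contact_force: [0.3, -0.1, 0.6]
opening: 0.495
```

```bash
cat >> h.py <<'E'
def to(P,yaw=None):
    "travel from the present pose to TCP target P; tool y heading yaw (deg)"
    st=r.get_state();m=R.from_quat(st['eef_rot']);print('travel',(m.inv().apply(np.array(P)-st['tool_pos'])/.15).round(3),end=' ')
    y=m.as_matrix()[:,1];h=np.degrees(np.arctan2(y[1],y[0]));print('tcp',st['tool_pos'].round(4),'yhead',h.round(2),end=' ')
    if yaw is not None: print('rotz',-(((yaw-h+90)%180-90)/180).round(4),'F',st['contact_force'].round(1))
def J(x,y,z,p):
    a,b=np.cos(p[2]),np.sin(p[2]);return np.array([p[0]+a*x-b*y,p[1]+b*x+a*y,z])
E
python3 -c "
from h import *
look('w2.png');to([.603,-.0945,.15],103.2)"
```

```text
cam [ 0.51703889 -0.07159914  0.39720137] copper 3494 z [0.12101189 0.1233592  0.12486758]
jig [ 0.55134376 -0.0124049   0.23506391] 0.002227499476936794
knob 470 [ 0.6038 -0.0954  0.1833] ((604.5916748046875, -95.60946655273438), (16.37315559387207, 16.717588424682617), 34.74067687988281) 0.18539871597728874
tab 549 [0.5917 0.0735 0.1793] ((593.1107177734375, 75.11770629882812), (24.34956932067871, 11.265015602111816), 14.061948776245117) 0.18181386402285615
stop 0.72 [175.  70.] [[ 0.5203 -0.1394  0.1237]]
guide 0.57 [208. 148.] [[ 0.5729 -0.1005  0.1389]]
bolt_knob 0.58 [201. 196.] [[ 0.5974 -0.0945  0.1835]]
bolt_knob 0.27 [206. 145.] [[ 0.5708 -0.1027  0.1381]]
tab 0.74 [421. 228.] [[0.5888 0.0703 0.1733]]
tab 0.58 [271. 368.] [[0.7765 0.0013 0.1408]]
travel [ 0.01  -0.269  0.701] tcp [ 0.5951 -0.0549  0.2552] yhead 103.06 rotz -0.0008 F [-0.4  0.8  0.6]
```

>>> play_rows([
  {"delta_rot":[0,0,0],"travel":[0.005,-0.27,0.1],"gripper":0},
  {"delta_rot":[0,0,0],"travel":[0.005,-0.27,0.4],"gripper":0},
  {"delta_rot":[0,0,0],"travel":[0.005,-0.27,0.69],"gripper":0},
  {"delta_rot":[0,0,0],"travel":[0.005,-0.27,0.69],"gripper":0},
  {"delta_rot":[0,0,0],"travel":[0.005,-0.27,0.69],"gripper":-1},
  {"delta_rot":[0,0,0],"travel":[0.005,-0.27,0.69],"gripper":-1},
  {"delta_rot":[0,0,0],"travel":[0.005,-0.27,0.69],"gripper":-1},
  {"delta_rot":[0,0,0],"travel":[0.005,-0.27,0.69],"gripper":-1},
  {"delta_rot":[0,0,0],"travel":[0.005,-0.27,0.69],"gripper":-1},
], force=20)

```text
clock: 5.25
tool_pos: [0.6042, -0.0967, 0.1519]
eef_rot: [-0.112, 0.994, -0.001, 0.002]
contact_force: [-0.8, -0.5, 6.3]
opening: 0.196
```

>>> play_rows([
  {"delta_rot":[0,0,0],"travel":[-0.1,0,0],"gripper":-1},
  {"delta_rot":[0,0,0],"travel":[-0.2,0,0],"gripper":-1},
  {"delta_rot":[0,0,0],"travel":[-0.3,0,0],"gripper":-1},
  {"delta_rot":[0,0,0],"travel":[-0.38,0,0],"gripper":-1},
  {"delta_rot":[0,0,0],"travel":[-0.41,0,0],"gripper":-1},
  {"delta_rot":[0,0,0],"travel":[-0.41,0,0],"gripper":-1},
  {"delta_rot":[0,0,0],"travel":[-0.41,0,0],"gripper":-1},
])

```text
clock: 6.12
tool_pos: [0.6598, -0.0839, 0.1518]
eef_rot: [-0.112, 0.994, -0.001, -0.003]
contact_force: [-9.8, -2.2, 12.8]
opening: 0.197
```

```bash
python3 -c "
from h import *
to([.6626,-.083,.15],103.2)"
```

```text
travel [-0.02   0.002  0.012] tcp [ 0.6598 -0.0839  0.1518] yhead 102.87 rotz -0.0018 F [-9.8 -2.2 12.8]
```

>>> play_rows([
  {"delta_rot":[0,0,0],"travel":[-0.02,0,0],"gripper":-1},
  {"delta_rot":[0,0,0],"travel":[-0.04,0,0],"gripper":-1},
  {"delta_rot":[0,0,0],"travel":[-0.04,0,0],"gripper":-1},
])

```text
clock: 6.5
tool_pos: [0.6611, -0.0836, 0.1512]
eef_rot: [-0.112, 0.994, -0.001, -0.008]
contact_force: [-17.9, -2.8, 20.4]
opening: 0.194
```

>>> play_rows([
  {"delta_rot":[0,0,0],"travel":[0.05,0,0],"gripper":0},
  {"delta_rot":[0,0,0],"travel":[0.05,0,0],"gripper":0},
  {"delta_rot":[0,0,0],"travel":[0.05,0,0],"gripper":0},
  {"delta_rot":[0,0,0],"travel":[0.05,0,-0.35],"gripper":0},
  {"delta_rot":[0,0,0],"travel":[0.05,0,-0.7],"gripper":0},
  {"delta_rot":[0,0,0],"travel":[0.15,0.35,-0.7],"gripper":0},
  {"delta_rot":[0,0,0],"travel":[0.25,0.7,-0.7],"gripper":0},
  {"delta_rot":[0,0,0],"travel":[0.25,1,-0.7],"gripper":0},
  {"delta_rot":[0,0,0],"travel":[0.25,1,-0.7],"gripper":0},
  {"delta_rot":[0,0,0],"travel":[0.25,1,-0.7],"gripper":0},
])

```text
clock: 7.75
tool_pos: [0.599, 0.0565, 0.2551]
eef_rot: [-0.113, 0.994, -0.0, 0.0]
contact_force: [-0.7, -1.0, 0.4]
opening: 0.5
```

```bash
python3 -c "
from h import *
look('w3.png');to([.592,.0745,.147],103.2)"
```

```text
cam [0.52235829 0.03955126 0.40005942] copper 4309 z [0.12034303 0.12319715 0.12475089]
jig [ 0.55152903 -0.01045315  0.23645334] 0.002234683844841729
knob 488 [ 0.6588 -0.0813  0.183 ] ((660.333251953125, -82.0484848022461), (16.649885177612305, 17.36400604248047), 59.08624267578125) 0.18558662818438898
tab 450 [0.5916 0.0748 0.1797] ((592.9728393554688, 75.32389068603516), (23.297834396362305, 9.95175838470459), 13.163908958435059) 0.18164196107873026
stop 0.82 [30. 22.] [[ 0.5191 -0.14    0.124 ]]
guide 0.57 [ 63. 104.] [[ 0.5716 -0.106   0.1385]]
bolt_knob 0.68 [ 71. 227.] [[ 0.6551 -0.0769  0.1741]]
tab 0.83 [430. 265.] [[0.5568 0.0937 0.3241]]
tab 0.8 [288. 187.] [[0.5861 0.0746 0.1798]]
travel [0.016 0.133 0.72 ] tcp [0.5988 0.0556 0.255 ] yhead 102.82 rotz -0.0021 F [0.2 0.  0.1]
```

View pics/w3.png

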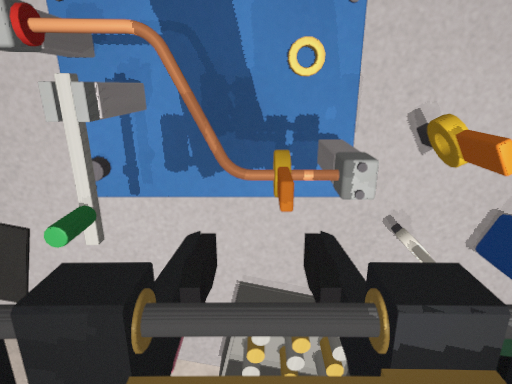

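>>> play_rows([
  {"delta_rot":[0,0,0],"travel":[0.01,0.135,0.1],"gripper":0},
  {"delta_rot":[0,0,0],"travel":[0.01,0.135,0.4],"gripper":0},
  {"delta_rot":[0,0,0],"travel":[0.01,0.135,0.71],"gripper":0},
  {"delta_rot":[0,0,0],"travel":[0.01,0.135,0.71],"gripper":0},
  {"delta_rot":[0,0,0],"travel":[0.01,0.135,0.71],"gripper":-1},
  {"delta_rot":[0,0,0],"travel":[0.01,0.135,0.71],"gripper":-1},
  {"delta_rot":[0,0,0],"travel":[0.01,0.135,0.71],"gripper":-1},
  {"delta_rot":[0,0,0],"travel":[0.01,0.135,0.71],"gripper":-1},
  {"delta_rot":[0,0,0],"travel":[0.01,0.135,0.71],"gripper":-1},
  {"delta_rot":[0,0,0],"travel":[0.01,0.135,0.71],"gripper":-1},
  {"delta_rot":[0,0,0],"travel":[0.01,0.135,0.68],"gripper":-1},
  {"delta_rot":[0,0,0],"travel":[0.01,0.135,0.68],"gripper":-1},
], force=30)

```text
clock: 9.5
tool_pos: [0.5924, 0.0765, 0.1533]
eef_rot: [-0.113, 0.994, 0.0, -0.0]
contact_force: [0.6, -0.4, -0.3]
opening: 0.113
```

```bash
python3 -c "
from h import *
p=(.5515,-.0115,.2335)
st=r.get_state();print(st['contact_force'],st['opening'])
to(J(.06,.0745,.1525,p),103.38)
d=st['tool_pos'][:2]-p[:2];a,b=np.cos(p[2]),np.sin(p[2]);print('jig',a*d[0]+b*d[1],-b*d[0]+a*d[1])
A=arc();t=np.degrees(np.arctan2(*np.gradient(A,axis=0)[:,::-1].T));
for i in range(70,len(A)-25,10): print(i,(A[i]*1000).round(1),round(t[i],1))"
```

```text
[ 0.61712949 -0.44503584 -0.30957374] 0.11279361788599307
travel [ 0.001 -0.011  0.005] tcp [0.5924 0.0765 0.1533] yhead 102.94 rotz -0.0024 F [ 0.6 -0.4 -0.3]
jig 0.06009798304296341 0.07612425739134573
70 [60. 80.] -90.0
80 [60. 70.] -90.0
90 [60. 60.] -90.0
100 [60. 50.] -90.0
110 [58.8 40.1] -105.8
120 [54.4 31.2] -125.8
130 [47.4 24.1] -144.8
140 [38.6 19.3] -153.4
150 [29.7 14.8] -153.4
160 [20.8 10.4] -153.4
170 [11.8  5.9] -153.4
180 [2.9 1.4] -153.4
190 [-6.1 -3. ] -153.4
200 [-15.   -7.5] -153.4
210 [-24. -12.] -153.4
220 [-32.9 -16.5] -153.4
230 [-41.9 -20.9] -153.4
240 [-50.2 -26.4] -138.4
250 [-56.3 -34.2] -118.4
260 [-59.6 -43.6] -98.7
270 [-60.  -53.6] -90.0
280 [-60.  -63.6] -90.0
290 [-60.  -73.6] -90.0
300 [-60.  -83.6] -90.0
310 [-60.  -93.6] -90.0
320 [ -60.  -103.6] -90.0
330 [ -60.  -113.6] -90.0
340 [ -60.  -123.6] -90.0
```

```bash
cat >> h.py <<'E'
PJ=(.5515,-.0115,.2335)
def rows(ss,z=.1525,p=PJ):
    A=arc();t=np.unwrap(np.arctan2(*np.gradient(A,axis=0)[:,::-1].T));st=r.get_state();m=R.from_quat(st['eef_rot'])
    y=m.as_matrix()[:,1];h=np.degrees(np.arctan2(y[1],y[0]))
    print('q7',st['q'][6].round(2),'q',st['q'].round(2))
    for s in ss:
        P=J(np.interp(s,range(len(A)),A[:,0]),np.interp(s,range(len(A)),A[:,1]),z,p)
        tt=np.degrees(np.interp(s,range(len(A)),t))+np.degrees(p[2]);w=-((tt-h+90)%180-90)/180
        print(round(s,1),(m.inv().apply(P-st['tool_pos'])/.15).round(3).tolist(),round(w,3))
E
python3 -c "
from h import *
rows([80,86,92,97,101,104.5,108,111.5,115,118.5,122,122])"
```

```text
q7 1.31 q [-0.05  0.77 -0.28  1.73  0.31  0.69  1.31]
80 [0.0, -0.041, 0.005] -0.002
86 [0.0, -0.081, 0.005] -0.002
92 [-0.0, -0.121, 0.005] -0.002
97 [-0.001, -0.154, 0.005] -0.002
101 [-0.001, -0.181, 0.005] 0.002
104.5 [0.0, -0.204, 0.005] 0.03
108 [0.004, -0.227, 0.005] 0.07
111.5 [0.01, -0.25, 0.005] 0.106
115 [0.019, -0.271, 0.005] 0.142
118.5 [0.03, -0.292, 0.005] 0.177
122 [0.044, -0.311, 0.005] 0.212
122 [0.044, -0.311, 0.005] 0.212
```

>>> play_rows([
  {"delta_rot":[0,0,0],"travel":[0,-0.04,0.005],"gripper":-1},
  {"delta_rot":[0,0,0],"travel":[0,-0.08,0.005],"gripper":-1},
  {"delta_rot":[0,0,0],"travel":[0,-0.12,0.005],"gripper":-1},
  {"delta_rot":[0,0,0],"travel":[0,-0.155,0.005],"gripper":-1},
  {"delta_rot":[0,0,0.002],"travel":[0,-0.18,0.005],"gripper":-1},
  {"delta_rot":[0,0,0.03],"travel":[0,-0.205,0.005],"gripper":-1},
  {"delta_rot":[0,0,0.07],"travel":[0.004,-0.227,0.005],"gripper":-1},
  {"delta_rot":[0,0,0.106],"travel":[0.01,-0.25,0.005],"gripper":-1},
  {"delta_rot":[0,0,0.142],"travel":[0.019,-0.271,0.005],"gripper":-1},
  {"delta_rot":[0,0,0.177],"travel":[0.03,-0.292,0.005],"gripper":-1},
  {"delta_rot":[0,0,0.212],"travel":[0.044,-0.311,0.005],"gripper":-1},
  {"delta_rot":[0,0,0.212],"travel":[0.044,-0.311,0.005],"gripper":-1},
])

```text
clock: 11.0
tool_pos: [0.5964, 0.0293, 0.1525]
eef_rot: [0.218, 0.976, -0.0, 0.0]
contact_force: [-0.3, 0.4, -2.0]
opening: 0.112
```

```bash
python3 -c "
from h import *
rows([122,125,128,131.5,135,140,148,158,168,178,188,188])"
```

```text
q7 0.9 q [-0.07  0.76 -0.1   1.73  0.12  0.65  0.9 ]
122 [0.001, 0.002, -0.0] 0.001
125 [0.002, -0.018, -0.0] 0.032
128 [0.005, -0.038, -0.0] 0.064
131.5 [0.011, -0.06, -0.0] 0.104
135 [0.02, -0.082, -0.0] 0.133
140 [0.034, -0.112, -0.0] 0.138
148 [0.056, -0.161, -0.0] 0.138
158 [0.085, -0.221, -0.0] 0.138
168 [0.113, -0.282, -0.0] 0.138
178 [0.141, -0.342, -0.0] 0.138
188 [0.169, -0.403, -0.0] 0.138
188 [0.169, -0.403, -0.0] 0.138
```

>>> play_rows([
  {"delta_rot":[0,0,0.032],"travel":[0.002,-0.018,0],"gripper":-1},
  {"delta_rot":[0,0,0.064],"travel":[0.005,-0.038,0],"gripper":-1},
  {"delta_rot":[0,0,0.104],"travel":[0.011,-0.06,0],"gripper":-1},
  {"delta_rot":[0,0,0.133],"travel":[0.02,-0.082,0],"gripper":-1},
  {"delta_rot":[0,0,0.138],"travel":[0.034,-0.112,0],"gripper":-1},
  {"delta_rot":[0,0,0.138],"travel":[0.056,-0.161,0],"gripper":-1},
  {"delta_rot":[0,0,0.138],"travel":[0.085,-0.221,0],"gripper":-1},
  {"delta_rot":[0,0,0.138],"travel":[0.113,-0.282,0],"gripper":-1},
  {"delta_rot":[0,0,0.138],"travel":[0.141,-0.342,0],"gripper":-1},
  {"delta_rot":[0,0,0.138],"travel":[0.169,-0.403,0],"gripper":-1},
  {"delta_rot":[0,0,0.138],"travel":[0.169,-0.403,0],"gripper":-1},
])

```text
clock: 12.38
tool_pos: [0.547, -0.0154, 0.1525]
eef_rot: [0.424, 0.906, -0.0, -0.0]
contact_force: [-1.0, -0.6, -0.5]
opening: 0.11
```

```bash
python3 -c "
from h import *
rows([198,208,217,225,231,235,239,242.5,246,249.5,253,253]);snap('wrist','w4.png')"
```

```text
q7 0.65 q [-0.06  0.71  0.01  1.89 -0.01  0.54  0.65]
198 [0.0, -0.059, 0.0] -0.0
208 [0.0, -0.126, 0.0] -0.0
217 [0.0, -0.186, 0.0] -0.0
225 [0.0, -0.239, 0.0] -0.0
231 [0.0, -0.279, 0.0] -0.002
235 [-0.001, -0.306, 0.0] -0.036
239 [-0.006, -0.332, 0.0] -0.081
242.5 [-0.013, -0.354, 0.0] -0.114
246 [-0.022, -0.375, 0.0] -0.147
249.5 [-0.034, -0.396, 0.0] -0.187
253 [-0.048, -0.414, 0.0] -0.227
253 [-0.048, -0.414, 0.0] -0.227
```

View pics/w4.png

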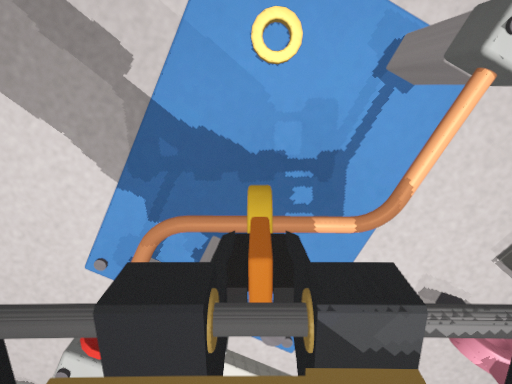

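>>> play_rows([
  {"delta_rot":[0,0,0],"travel":[0,-0.06,0],"gripper":-1},
  {"delta_rot":[0,0,0],"travel":[0,-0.125,0],"gripper":-1},
  {"delta_rot":[0,0,0],"travel":[0,-0.185,0],"gripper":-1},
  {"delta_rot":[0,0,0],"travel":[0,-0.24,0],"gripper":-1},
  {"delta_rot":[0,0,-0.002],"travel":[0,-0.28,0],"gripper":-1},
  {"delta_rot":[0,0,-0.036],"travel":[-0.001,-0.306,0],"gripper":-1},
  {"delta_rot":[0,0,-0.08],"travel":[-0.006,-0.332,0],"gripper":-1},
  {"delta_rot":[0,0,-0.114],"travel":[-0.013,-0.354,0],"gripper":-1},
  {"delta_rot":[0,0,-0.147],"travel":[-0.022,-0.375,0],"gripper":-1},
  {"delta_rot":[0,0,-0.187],"travel":[-0.034,-0.396,0],"gripper":-1},
  {"delta_rot":[0,0,-0.227],"travel":[-0.048,-0.414,0],"gripper":-1},
  {"delta_rot":[0,0,-0.227],"travel":[-0.048,-0.414,0],"gripper":-1},
])

```text
clock: 13.92
tool_pos: [0.5047, -0.0603, 0.1525]
eef_rot: [0.081, 0.997, 0.0, 0.0]
contact_force: [-0.1, 0.5, -1.1]
opening: 0.109
```

```bash
python3 -c "
from h import *
rows([253,256,259,262.5,266,270,276,284,292,300,308,316,324,327])"
```

```text
q7 1.17 q [ 0.15  0.68 -0.2   2.    0.26  0.49  1.17]
253 [0.004, -0.004, -0.0] -0.0
256 [0.003, -0.024, -0.0] -0.032
259 [0.0, -0.044, -0.0] -0.064
262.5 [-0.006, -0.066, -0.0] -0.103
266 [-0.014, -0.088, -0.0] -0.126
270 [-0.024, -0.113, -0.0] -0.126
276 [-0.04, -0.149, -0.0] -0.126
284 [-0.06, -0.199, -0.0] -0.126
292 [-0.081, -0.248, -0.0] -0.126
300 [-0.101, -0.297, -0.0] -0.126
308 [-0.122, -0.346, -0.0] -0.126
316 [-0.143, -0.395, -0.0] -0.126
324 [-0.163, -0.445, -0.0] -0.126
327 [-0.171, -0.463, -0.0] -0.126
```

>>> play_rows([
  {"delta_rot":[0,0,-0.032],"travel":[0.003,-0.024,0],"gripper":-1},
  {"delta_rot":[0,0,-0.064],"travel":[0,-0.044,0],"gripper":-1},
  {"delta_rot":[0,0,-0.103],"travel":[-0.006,-0.066,0],"gripper":-1},
  {"delta_rot":[0,0,-0.126],"travel":[-0.014,-0.088,0],"gripper":-1},
  {"delta_rot":[0,0,-0.126],"travel":[-0.024,-0.113,0],"gripper":-1},
  {"delta_rot":[0,0,-0.126],"travel":[-0.04,-0.15,0],"gripper":-1},
  {"delta_rot":[0,0,-0.126],"travel":[-0.06,-0.2,0],"gripper":-1},
  {"delta_rot":[0,0,-0.126],"travel":[-0.081,-0.248,0],"gripper":-1},
  {"delta_rot":[0,0,-0.126],"travel":[-0.101,-0.297,0],"gripper":-1},
  {"delta_rot":[0,0,-0.126],"travel":[-0.122,-0.346,0],"gripper":-1},
  {"delta_rot":[0,0,-0.126],"travel":[-0.143,-0.395,0],"gripper":-1},
  {"delta_rot":[0,0,-0.126],"travel":[-0.143,-0.395,0],"gripper":-1},
])

```text
clock: 15.42
tool_pos: [0.5165, -0.1227, 0.1524]
eef_rot: [-0.117, 0.993, -0.0, 0.0]
contact_force: [-0.8, 0.6, -1.3]
opening: 0.11
```

```bash
python3 -c "
from h import *
rows([316,324,328,333,336])
d=r.get_state()['tool_pos'][:2]-PJ[:2];a,b=np.cos(PJ[2]),np.sin(PJ[2]);print('jig',a*d[0]+b*d[1],-b*d[0]+a*d[1])"
```

```text
q7 1.55 q [ 0.35  0.71 -0.33  1.93  0.4   0.57  1.55]
316 [0.002, 0.003, -0.001] 0.0
324 [0.002, -0.05, -0.001] 0.0
328 [0.002, -0.077, -0.001] 0.0
333 [0.002, -0.11, -0.001] 0.0
336 [0.002, -0.13, -0.001] 0.0
jig -0.059734263409702636 -0.10005018970846567
```

>>> play_rows([
  {"delta_rot":[0,0,0],"travel":[0,-0.03,0],"gripper":-1},
  {"delta_rot":[0,0,0],"travel":[0,-0.06,0],"gripper":-1},
  {"delta_rot":[0,0,0],"travel":[0,-0.08,0],"gripper":-1},
  {"delta_rot":[0,0,0],"travel":[0,-0.09,0],"gripper":-1},
  {"delta_rot":[0,0,0],"travel":[0,-0.1,0],"gripper":-1},
  {"delta_rot":[0,0,0],"travel":[0,-0.1,0],"gripper":-1},
])

```text
clock: 16.18
tool_pos: [0.5198, -0.1354, 0.1524]
eef_rot: [-0.118, 0.993, 0.001, -0.0]
contact_force: [-1.3, 4.0, -0.7]
opening: 0.109
```

>>> play_rows([
  {"delta_rot":[0,0,0],"travel":[0,-0.01,0],"gripper":-1},
  {"delta_rot":[0,0,0],"travel":[0,-0.02,0],"gripper":-1},
  {"delta_rot":[0,0,0],"travel":[0,-0.02,0.02],"gripper":-1},
  {"delta_rot":[0,0,0],"travel":[0,-0.02,0.03],"gripper":-1},
  {"delta_rot":[0,0,0],"travel":[0,-0.02,0.03],"gripper":-1},
])

```text
clock: 16.8
tool_pos: [0.5204, -0.1357, 0.1494]
eef_rot: [-0.119, 0.993, 0.002, 0.0]
contact_force: [-4.6, 8.3, 14.4]
opening: 0.108
```

>>> play_rows([
  {"delta_rot":[0,0,0],"travel":[0,0.01,-0.01],"gripper":-1},
  {"delta_rot":[0,0,0],"travel":[0,0.01,-0.01],"gripper":-0.3},
  {"delta_rot":[0,0,0],"travel":[0,0.01,-0.01],"gripper":-0.3},
  {"delta_rot":[0,0,0],"travel":[0,0.01,-0.01],"gripper":-0.3},
  {"delta_rot":[0,0,0],"travel":[0,0.01,-0.3],"gripper":-0.3},
  {"delta_rot":[0,0,0],"travel":[0,0.01,-0.7],"gripper":0},
  {"delta_rot":[0,0,0],"travel":[-0.35,0.1,-0.7],"gripper":0},
  {"delta_rot":[0,0,0],"travel":[-0.7,0.2,-0.7],"gripper":0},
  {"delta_rot":[0,0,0],"travel":[-0.7,0.2,-0.7],"gripper":0},
  {"delta_rot":[0,0,0],"travel":[-0.7,0.2,-0.7],"gripper":0},
])

```text
clock: 18.05
tool_pos: [0.615, -0.0864, 0.2524]
eef_rot: [-0.117, 0.993, -0.0, -0.001]
contact_force: [-0.3, -0.1, -0.1]
opening: 0.499
```

```bash
python3 -c "
from h import *
look('w5.png')
to([.6605,-.083,.15],103.2)"
```

```text
cam [ 0.53888658 -0.10398941  0.39746524] copper 4075 z [0.12046701 0.12327497 0.12480531]
jig [ 0.55159041 -0.01274932  0.23591904] 0.0023189743320895704
knob 410 [ 0.6585 -0.0832  0.1833] ((659.9474487304688, -83.1184310913086), (16.31155776977539, 16.472761154174805), 3.4745113849639893) 0.185374318961646
tab 688 [ 0.5219 -0.1338  0.1796] ((522.21142578125, -134.23080444335938), (23.819000244140625, 9.968462944030762), 13.649614334106445) 0.18209421720254038
stop 0.81 [220.  47.] [[ 0.5233 -0.1331  0.1806]]
guide 0.83 [253. 127.] [[ 0.5711 -0.1016  0.1379]]
bolt_knob 0.58 [251. 248.] [[ 0.6526 -0.0836  0.1823]]
tab 0.94 [305. 355.] [[ 7.777e-01 -4.000e-04  1.399e-01]]
tab 0.68 [223.  45.] [[ 0.5214 -0.1317  0.1796]]
travel [-0.301 -0.046  0.687] tcp [ 0.6151 -0.0867  0.253 ] yhead 103.4 rotz 0.0011 F [-0.1 -0.1  0.5]
```

View pics/w5.png

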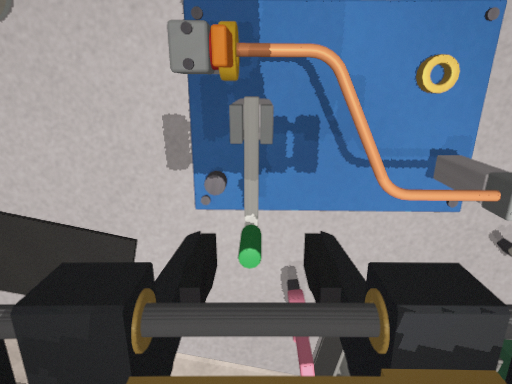

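>>> play_rows([
  {"delta_rot":[0,0,0],"travel":[-0.3,-0.046,0],"gripper":0},
  {"delta_rot":[0,0,0],"travel":[-0.3,-0.046,0.3],"gripper":0},
  {"delta_rot":[0,0,0],"travel":[-0.3,-0.046,0.68],"gripper":0},
  {"delta_rot":[0,0,0],"travel":[-0.3,-0.046,0.68],"gripper":0},
  {"delta_rot":[0,0,0],"travel":[-0.3,-0.046,0.68],"gripper":-1},
  {"delta_rot":[0,0,0],"travel":[-0.3,-0.046,0.68],"gripper":-1},
  {"delta_rot":[0,0,0],"travel":[-0.3,-0.046,0.68],"gripper":-1},
  {"delta_rot":[0,0,0],"travel":[-0.3,-0.046,0.68],"gripper":-1},
  {"delta_rot":[0,0,0],"travel":[-0.3,-0.046,0.68],"gripper":-1},
], force=30)

```text
clock: 19.42
tool_pos: [0.6629, -0.0831, 0.1534]
eef_rot: [-0.117, 0.993, -0.001, 0.002]
contact_force: [0.2, -1.4, 8.0]
opening: 0.194
```

>>> play_rows([
  {"delta_rot":[0,0,0],"travel":[0.1,0,0],"gripper":-1},
  {"delta_rot":[0,0,0],"travel":[0.2,0,0],"gripper":-1},
  {"delta_rot":[0,0,0],"travel":[0.3,0,0],"gripper":-1},
  {"delta_rot":[0,0,0],"travel":[0.36,0,0],"gripper":-1},
  {"delta_rot":[0,0,0],"travel":[0.4,0,0],"gripper":-1},
  {"delta_rot":[0,0,0],"travel":[0.42,0,0],"gripper":-1},
  {"delta_rot":[0,0,0],"travel":[0.42,0,0],"gripper":-1},
])

```text
clock: 20.3
tool_pos: [0.6044, -0.0966, 0.1534]
eef_rot: [-0.117, 0.993, -0.001, 0.005]
contact_force: [5.8, -1.3, 3.3]
opening: 0.194
```

>>> play_rows([
  {"delta_rot":[0,0,0],"travel":[0.02,0,0],"gripper":-1},
  {"delta_rot":[0,0,0],"travel":[0.04,0,0],"gripper":-1},
  {"delta_rot":[0,0,0],"travel":[0.04,0,0],"gripper":-1},
])

```text
clock: 20.68
tool_pos: [0.6042, -0.0966, 0.1536]
eef_rot: [-0.118, 0.993, 0.0, 0.011]
contact_force: [18.0, 0.0, -7.6]
opening: 0.19
```

Hard end stop reached (force rose, no more travel). Release and withdraw.

>>> play_rows([
  {"delta_rot":[0,0,0],"travel":[-0.03,0,0],"gripper":-1},
  {"delta_rot":[0,0,0],"travel":[-0.03,0,0],"gripper":0},
  {"delta_rot":[0,0,0],"travel":[-0.03,0,0],"gripper":0},
  {"delta_rot":[0,0,0],"travel":[-0.03,0,0],"gripper":0},
  {"delta_rot":[0,0,0],"travel":[-0.03,0,-0.35],"gripper":0},
  {"delta_rot":[0,0,0],"travel":[-0.03,0,-0.8],"gripper":0},
  {"delta_rot":[0,0,0],"travel":[-0.03,0.3,-1],"gripper":0},
  {"delta_rot":[0,0,0],"travel":[-0.03,0.3,-1],"gripper":0},
  {"delta_rot":[0,0,0],"travel":[-0.03,0.3,-1],"gripper":0},
])

```text
clock: 21.8
tool_pos: [0.5872, -0.0537, 0.3004]
eef_rot: [-0.117, 0.993, -0.0, -0.001]
contact_force: [0.2, -0.6, -0.3]
opening: 0.502
```

```bash
python3 -c "
from h import *
look('w6.png');to([.6,-.09,.15],103.2)"
```

```text
cam [ 0.51107547 -0.07135761  0.44545799] copper 2547 z [0.12096017 0.12333155 0.12487643]
jig [ 0.55132903 -0.01218529  0.23358558] 0.0021756864128871004
knob 315 [ 0.6008 -0.0963  0.1834] ((601.6447143554688, -96.11077117919922), (16.556690216064453, 15.832901954650879), 86.60209655761719) 0.18531394896478598
tab 442 [ 0.5215 -0.1332  0.1794] ((522.187255859375, -133.79190063476562), (23.056180953979492, 10.372899055480957), 14.42129898071289) 0.18197190936064173
stop 0.64 [186.  78.] [[ 0.5199 -0.1301  0.1731]]
guide 0.7 [212. 144.] [[ 0.5742 -0.1031  0.1381]]
guide 0.19 [384.  93.] [[0.4837 0.0859 0.0105]]
bolt_knob 0.83 [210. 182.] [[ 0.5974 -0.0945  0.1828]]
tab 0.89 [183.  78.] [[ 0.5205 -0.1303  0.1801]]
tab 0.64 [267. 337.] [[0.7768 0.0014 0.1431]]
travel [-0.028 -0.252  0.999] tcp [ 0.5875 -0.0541  0.2998] yhead 103.4 rotz 0.0011 F [ 0.6 -0.9 -0.4]
```

View pics/w6.png

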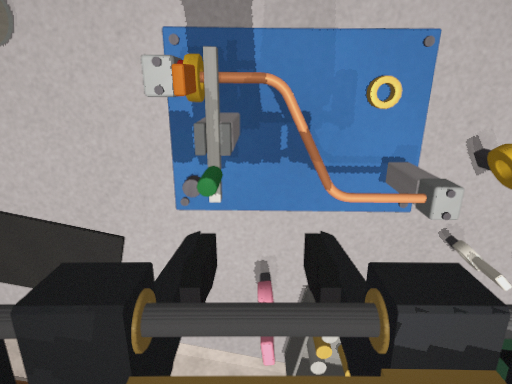

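The bolt is home (knob at 210,182, bar crossing the pipe at 210,78). The hanger is upright at (190,77), between the bar and the stop.

```bash
python3 -c "
from h import *
print(r.finish_job())"
```

```text
the job is handed in; nothing more can be done
None
```

The job is done and handed in at about 22 s of the 58 s allowed. I pulled the bolt back to its end stop and slid the hanger by its tab round both bends to the red stop. Then I pushed the bolt home, let go of everything and moved the arm clear.

- **Hanger:** the last wrist picture shows it upright, tab on top, between the bolt bar and the stop. Before the bolt went home I measured the tab at jig y of about -113 mm, the seat value. After release it still read within 0.5 mm of that.
- **Bolt:** at both ends I pushed until the force rose to about 18 N. At the back end the bolt moved about 1 mm more, and at home it did not move. The knob travelled 60 mm on the way home and ended about 1 mm from its expected home position.
- **Force and contact:** wrist force readings peaked at about 27 N, and the tool touched nothing at hand-in.
- **Disagreements:** the top and side cameras differed by about 6 mm on the jig's position, so I used fits from the wrist camera. The first pull of the bolt measured only about 57–58 mm. The knob also started about 3 mm further out than where it ended, so the bolt was probably not quite home at the start.

I did not touch the spare parts or look-alikes. The loose parts visible in the last picture looked undisturbed, but I did not measure their positions.

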